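# Put the mixed-up measuring scoops back with their own ingredients

### The job

The three steel measuring scoops have been left in the wrong trays: put each one back with its own canister, the largest scoop with the largest canister, the middle one with the middle one and the smallest with the smallest, standing upright in the middle of the round grey pad beside that canister. To keep things hygienic a scoop must never touch the bare bench, so the clean spare tray is there for parking one while you swap them. Don't disturb the clear cups or the spray bottle standing around.

Things in the scene. Friction and masses are not known exactly. Their poses are not given: they have to be found in the camera images.
- scoop_large_mid (a point): largest measuring scoop: stainless steel, open straight-sided round cup 60 mm outer diameter, 66 mm high (wall 2 mm), flat strap handle 13 mm wide level with its rim, reaching 79 mm from the cup's axis. Point on the cup's axis, half-way up (33 mm above its underside); +x along the handle, z up. About 0.13 kg. Stands on the pad of a tray at the start
- scoop_medium_mid (a point): the middle-sized measuring scoop, same make: cup 47 mm in diameter, 55 mm high, handle out to 72 mm from the axis. The point is on the cup's axis, half-way up (27.5 mm above its underside); +x along the handle, z up. About 0.09 kg
- scoop_small_mid (a point): the smallest measuring scoop, same make: cup 36 mm in diameter, 45 mm high, handle out to 67 mm from the axis. The point is on the cup's axis, half-way up (22.5 mm above its underside); +x along the handle, z up. About 0.06 kg
- pad_large (a point): centre of the top of the round grey pad (88 mm across, top 6 mm above the bench) in the tray of the LARGEST canister: white, round, grey lid, 100 mm across, top 124 mm above the bench, its axis 114 mm from the pad's centre towards -x. +x runs along the tray's long side, away from the canister; z up. Fixed, as are all trays and canisters
- pad_medium (a point): the same point in an identical tray with the MIDDLE canister (78 mm across, top 90 mm above the bench, axis 114 mm from the pad's centre towards -x). Each tray is white, 225 by 122 mm, floor 4 mm and rim 17 mm above the bench; its end wall is 55 mm from the pad's centre (towards +x), its side walls 60 mm (y)
- pad_small (a point): the same point in an identical tray with the SMALLEST canister (58 mm across, top 60 mm above the bench, axis 114 mm from the pad's centre towards -x)
- pad_spare (a point): the same point in an identical tray without any canister: the clean spare tray, empty at the start
- cup_stack: a loose stack of clear plastic cups among the trays, 95 mm across, 140 mm tall, origin at the centre of its underside: leave alone
- cup: a single loose clear plastic cup, 93 mm across the mouth, 103 mm tall, origin at the centre of its underside: leave alone
- spray: a loose white trigger spray bottle, 68 mm across, 203 mm tall, origin at the centre of its underside: leave alone
Mind the look-alikes: they are no part of the job. What is shaped like the part that bears scoop_medium_mid but blue is not meant.

How it is judged:
By the outcome, as a careful person would: the job done as asked, in the order asked, and still so for the second after the job is handed in, with the robot touching nothing.
It also fails if it takes over 115 s, if anything falls off the work surface, if the arm or the gripper's body presses on something with over 40 N, if the wrist force passes 120 N, or if a joint passes its speed limit or range.

### The arm

A 6-joint arm with a two-finger parallel gripper is mounted at the origin on the work surface. World frame = base frame: x ahead of the robot, y to its left, z up, the work surface at z = 0. Lengths are in mm, angles in rad, forces in N, time in s.
With the tool pointing down it reaches from about 350 to 775 mm from the base axis. Payload 7.3 kg.
Tool frame: the origin (TCP) lies midway between the tips of the shut fingers; the grasp point (between the pads) lies 19 mm behind it; z points along the fingers, y is the line along which they close (so a half turn about z gives the same grasp; the last joint's range is limited). The gripper opens to 92 mm and grips with 3 to 60 N. Pads are 19 mm wide; open, the fingers measure 130 mm over their backs; the gripper's body (75 mm by 190 mm) begins 47 mm behind the grasp point.
Start: joints at [1.119, 0.342, 1.524, -0, 1.275, -0.146], TCP at [158.04, 500.668, 226.741] pointing down, gripper open.
Joint ranges: [-2.53, 2.53], [-0.77, 2.02], [0.04, 2.7], [-1, 4.14], [0.28, 2.66], [-3.11, 3.11]. Speed limits (rad/s): [2.57, 2.57, 3.14, 3.14, 3.14, 3.14].

### API

Orientations are given as [roll, pitch, yaw] about the fixed x, y, z axes, in that order (R = Rz(yaw) Ry(pitch) Rx(roll)).
In Python, from plant import bot gives the robot as it stands. The module is installed in compiled form; this text tells all that it offers.
- The arm moves only by the shell command python3 -m crank 'ROWS' [OPENING]. ROWS is JSON, a list of rows, each a list of 6 numbers: the shift along the tool's x, y, z in m, then the turn, a rotation vector about the tool's x, y, z in rad. In form: [[dx, dy, dz, wx, wy, wz], ...]. A call has 1 to 5 rows; each row shifts and turns the commanded pose from where the row before left it, along the tool's axes as they then stand; what a row does not reach is not made up. A row lasts 1/8 s, in which the tool goes at most 62.5 mm and 10.7 degrees, less where a joint would pass 70% of its speed; a pose out of reach is approached as far as the arm can. A call is refused whole if a number of a shift passes 0.0625 or a number of a turn 0.188, either way. A call with a gripper value outside its range is refused whole. OPENING is the opening in per cent of the stroke, from 0 (shut) to 100 (fully open), set as the call begins (- or left out, the last holds). The fingers move at their own pace and stop on an object; the grip force is fixed at half the most. Time passes only in rows, so rows that do not move let the fingers close. It gives the time, the measured TCP pose, the force, the opening and the grip force at its end, in the units of the state.
- bot.get_obs(): the state, without advancing time (a new reading comes with each control period).
- bot.capture(name): name is "scene" or "top" or "wrist"; returns a dict with "color" (384x512x3 uint8, blue, green, red), "fov_y" (degrees; the focal length in pixels is half the picture's height over the tangent of half this angle, whatever the lens; pixels are square), "cx", "cy" (the principal point, pixels), "extrinsics" (4x4, takes a point from world to camera coordinates); the wrist camera has in their place "tool_from_camera" (4x4, takes a point from camera to tool coordinates, whose origin is the TCP and whose axes are the flange's). Camera axes: x right, y up, looking along -z (the intrinsics and any distortion apply to the point x, -y, -z); pixel columns grow to the right and rows downward; lengths in mm; the calibration is good to about 2 mm. A picture is of the moment at which its call begins: read the wrist's pose just before it. There is no depth.
- bot.close_job(): hands the job in; it is judged then, once.
The state is a dict: "time": time; "joint_positions": joint angles; "dq": joint speeds; "tau": joint torques, N m; "tool_pos": TCP position; "tcp_rot": TCP orientation; "contact_force": force on the tool from outside, world axes, zero at the start; "moment": the same for the moment, N m; "grip_width": finger opening in mm; "finger_force": force on a finger pad.
Only numpy, scipy, OpenCV 4.12 (cv2) and the standard library are available. Lean on these libraries where they do the work, as an engineer would, in place of code of your own. Each camera call takes 0.05 s, during which the arm holds its last target. There are 200 camera calls.

## Working session

There is one attempt and no reset: what is moved stays moved. The work goes in short steps, Python scripts to look and compute and a shell command to move; the robot and the scene stay as the last step left them, time stands still between calls to the robot, and variables do not carry over. Pictures are saved under pics/ and viewed, at most 14 in all, crops included, and the job is handed in when it is done.

```bash
mkdir -p pics; python3 - <<'E'
from plant import bot
import cv2,numpy as np
o=bot.get_obs();print({k:np.round(v,3).tolist() for k,v in o.items()})
for n in("scene","top","wrist"):
    c=bot.capture(n);cv2.imwrite(f"pics/{n}0.png",c["color"]);print(n,{k:(np.round(v,3).tolist()) for k,v in c.items() if k!="color"})
s=[cv2.imread(f"pics/{n}0.png") for n in("scene","top")]
cv2.imwrite("pics/top0b.png",cv2.resize(s[1],(800,600)))
cv2.imwrite("pics/scene0b.png",cv2.resize(s[0],(800,600)))
E
```

```text
{'time': 0.0, 'joint_positions': [1.119, 0.343, 1.525, 0.0, 1.275, -0.146], 'dq': [0.003, -0.002, -0.001, 0.0, -0.0, 0.001], 'tau': [-0.001, -43.124, -24.422, 0.072, 0.056, -0.0], 'tool_pos': [157.858, 500.287, 226.052], 'tcp_rot': [-3.14, -0.0, 2.836], 'contact_force': [-0.493, 0.064, -0.396], 'moment': [0.005, -0.016, -0.001], 'finger_force': 0.0, 'grip_width': 91.945}
scene {'fov_y': 47.988, 'cx': 255.92, 'cy': 191.353, 'extrinsics': [[0.459, 0.888, 0.011, -225.035], [-0.764, 0.389, 0.515, 315.928], [0.453, -0.245, 0.857, -1653.647], [0.0, 0.0, 0.0, 1.0]]}
top {'fov_y': 43.939, 'cx': 248.654, 'cy': 192.97, 'extrinsics': [[0.021, -1.0, -0.002, -14.038], [0.991, 0.02, 0.132, -454.183], [-0.132, -0.005, 0.991, -1346.343], [0.0, 0.0, 0.0, 1.0]]}
wrist {'fov_y': 65.075, 'cx': 258.048, 'cy': 190.9, 'tool_from_camera': [[0.0, 0.969, 0.246, 66.321], [1.0, -0.0, 0.001, -1.046], [0.001, 0.246, -0.969, -159.255], [0.0, 0.0, 0.0, 1.0]]}
```

View pics/top0b.png

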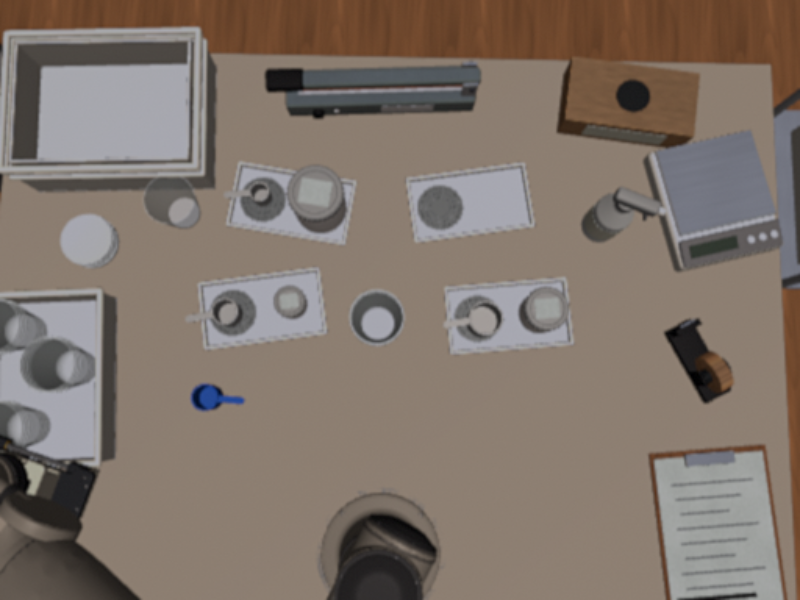

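View pics/scene0b.png

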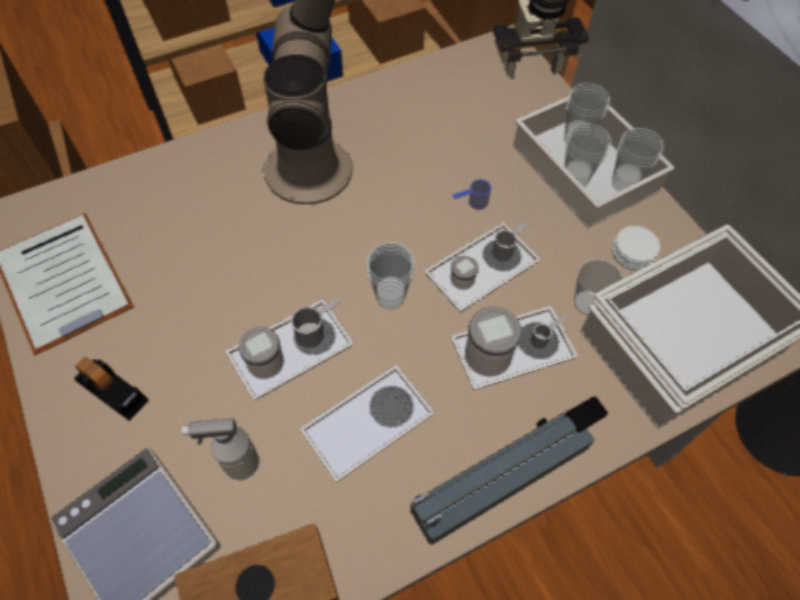

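```bash
cat > h.py <<'E'
import numpy as np,cv2
from plant import bot
def cam(n):
    o=bot.get_obs(); c=bot.capture(n)
    if n=="wrist":
        from scipy.spatial.transform import Rotation as R
        T=np.eye(4);T[:3,:3]=R.from_euler('xyz',o["tcp_rot"]).as_matrix();T[:3,3]=o["tool_pos"]
        c["M"]=T@np.array(c["tool_from_camera"])
    else: c["M"]=np.linalg.inv(np.array(c["extrinsics"]))
    c["f"]=c["color"].shape[0]/2/np.tan(np.radians(c["fov_y"])/2)
    return c
def ray(c,uv,z):
    uv=np.atleast_2d(np.asarray(uv,float))
    d=np.c_[(uv[:,0]-c["cx"])/c["f"],-(uv[:,1]-c["cy"])/c["f"],-np.ones(len(uv))]@c["M"][:3,:3].T
    o=c["M"][:3,3]; return (o+d*((z-o[2])/d[:,2])[:,None])[:,:2]
def proj(c,P):
    P=np.atleast_2d(np.asarray(P,float)); q=(P-c["M"][:3,3])@c["M"][:3,:3]
    return np.c_[c["cx"]-c["f"]*q[:,0]/q[:,2],c["cy"]+c["f"]*q[:,1]/q[:,2]]
E
python3 - <<'E'
from h import *
c=cam("top");im=c["color"];hsv=cv2.cvtColor(im,cv2.COLOR_BGR2HSV)
b=im.astype(int); m=((b[...,2]-b[...,0]<8)).astype(np.uint8)*255
m=cv2.morphologyEx(m,cv2.MORPH_OPEN,np.ones((7,7)))
vis=im.copy()
cs,_=cv2.findContours(m,cv2.RETR_EXTERNAL,cv2.CHAIN_APPROX_NONE)
for k in cs:
    a=cv2.contourArea(k)
    if not 1500<a<6000: continue
    w=ray(c,k[:,0,:],17).astype(np.float32); r=cv2.minAreaRect(w); print(np.round(r[0]),np.round(r[1]),round(r[2],1),a)
    cv2.polylines(vis,[proj(c,np.c_[cv2.boxPoints(r),[17]*4]).astype(np.int32)],1,(0,0,255),1)
cv2.imwrite("pics/t1.png",cv2.resize(vis[80:260,100:380],None,fx=2.8,fy=2.8,interpolation=cv2.INTER_CUBIC))
E
```

```text
[ 435. -226.] [127. 226.] 5.7 2939.5
[440. 233.] [127. 227.] 8.7 3072.0
[ 651. -152.] [127. 224.] 8.9 2948.5
[645. 184.] [234. 135.] 89.9 2603.5
[872.  34.] [ 95. 411.] 3.1 3370.0
```

View pics/t1.png

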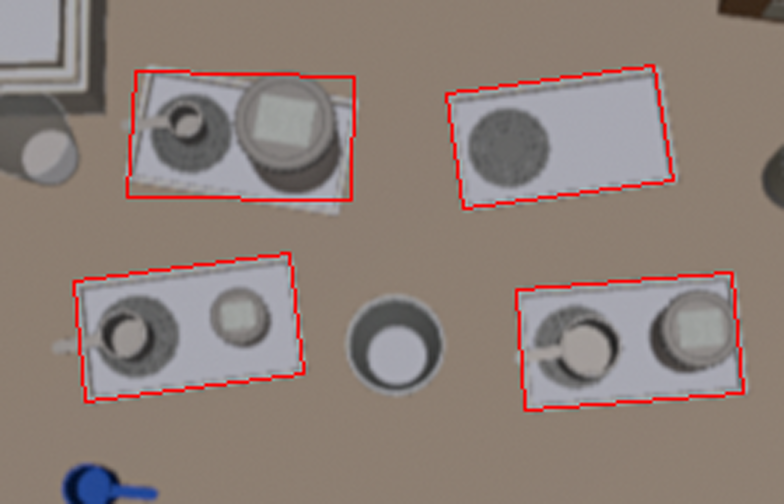

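```bash
python3 - <<'E'
from h import *
c=cam("top"); u=lambda p:(np.array(p)+.5)/2.8+[99.5,79.5]
q=ray(c,u([(148,68),(132,180),(338,212),(355,100)]),17);print(q.round(),q.mean(0))
d=(q[0]+q[1]-q[2]-q[3]);d/=np.linalg.norm(d);print("padA",q.mean(0)+56.5*d,np.arctan2(d[1],d[0]))
for n,z,a,t in(("S",51,(186,121),(124,125)),("M",61,(128,337),(55,347)),("L",72,(587,350),(519,357))):
    p=ray(c,u([a,t]),z);print(n,p.round(1),np.linalg.norm(p[1]-p[0]),np.arctan2(*(p[1]-p[0])[::-1]))
E
```

```text
[[719. 289.]
 [596. 300.]
 [566.  81.]
 [688.  67.]] [642.45152783 184.1412165 ]
padA [650.17307067 240.11109926] 1.4337028181498805
S [[652.  239.3]
 [646.4 303.5]] 64.38272884602782 1.6573619869080738
M [[424.2 286.1]
 [412.5 359.2]] 73.95445259372705 1.72891756486052
L [[ 419.3 -174.9]
 [ 410.9 -107.2]] 68.24611301662225 1.6944116737911703
```

```bash
python3 -m crank '[[0,0,0,0,0,0.1686],[0,0,0,0,0,0.1686],[0,0,0,0,0,0.1686],[0,0,0,0,0,0.1686]]' 65
python3 -m crank '[[0,0,0,0,0,0.1686],[0,0,0,0,0,0.1686],[0,0,0,0,0,0.1686]]'
python3 -m crank '[[-0.0302,0.047,0,0,0,0],[-0.0302,0.047,0,0,0,0],[-0.0302,0.047,0,0,0,0],[-0.0302,0.047,0,0,0,0],[-0.0302,0.047,0,0,0,0]]'
python3 -m crank '[[-0.0302,0.047,0,0,0,0],[-0.0302,0.047,0,0,0,0],[-0.0302,0.047,0,0,0,0],[-0.0302,0.047,0.01,0,0,0],[-0.0302,0.047,0.016,0,0,0]]'
python3 -m crank '[[0,0,0,0,0,0],[0,0,0,0,0,0]]'
cat >> h.py <<'E'
def go(x,y,z,yaw=None):
    o=bot.get_obs();p=np.array(o["tool_pos"]);w=o["tcp_rot"][2];d=np.array([x,y,z])-p
    if yaw is not None: print("turn",round((w-yaw+np.pi)%(2*np.pi)-np.pi,3)); 
    w=w if yaw is None else yaw
    print("shift(after turn) mm",np.round([d[0]*np.cos(w)+d[1]*np.sin(w),d[0]*np.sin(w)-d[1]*np.cos(w),-d[2]],1), "at",p.round(1),np.round(o["tcp_rot"],3),o["time"])
E
python3 - <<'E'
from h import *
c=cam("wrist");cv2.imwrite("pics/w1.png",c["color"]);go(652,239,200,1.656)
E
```

```text
time: 0.75
tool_pos: [158.0, 500.6, 226.6]
tcp_rot: [-3.141, 0.0, 2.156]
contact_force: [0.1, 0.1, -0.4]
grip_width: 61.0
finger_force: 0.0
time: 1.12
tool_pos: [158.0, 500.6, 226.6]
tcp_rot: [-3.141, 0.0, 1.65]
contact_force: [0.1, 0.2, -0.7]
grip_width: 60.0
finger_force: 0.0
time: 1.75
tool_pos: [406.5, 369.0, 226.7]
tcp_rot: [3.142, -0.0, 1.656]
contact_force: [-0.1, 0.3, 0.7]
grip_width: 59.7
finger_force: 0.0
time: 2.38
tool_pos: [653.7, 238.6, 200.9]
tcp_rot: [3.14, -0.0, 1.656]
contact_force: [0.6, 1.1, -0.0]
grip_width: 59.5
finger_force: 0.0
time: 2.62
tool_pos: [651.5, 239.7, 200.3]
tcp_rot: [-3.14, -0.0, 1.655]
contact_force: [-1.0, 0.0, 0.7]
grip_width: 59.6
finger_force: 0.0
turn 0.0
shift(after turn) mm [-1.3  0.6  1.1] at [651.3 240.3 201.1] [ 3.142 -0.     1.656] 2.675
```

View pics/w1.png

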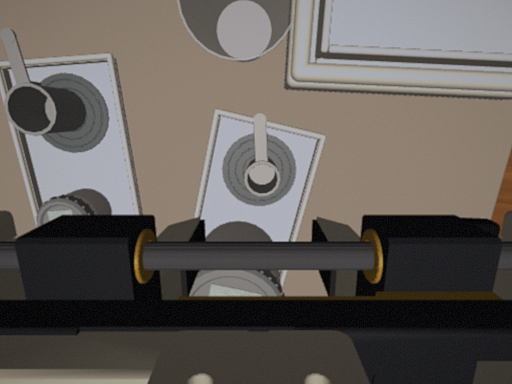

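```bash
cat >> h.py <<'E'
def circ(c,x,y,z,r):
    a=np.linspace(0,2*np.pi,60); return proj(c,np.c_[x+r*np.cos(a),y+r*np.sin(a),np.full(60,z)])
def over(c,cs,box,name,s=4):
    u0,v0,u1,v1=box; im=cv2.resize(c["color"][v0:v1,u0:u1],None,fx=s,fy=s,interpolation=cv2.INTER_CUBIC)
    for (x,y,z,r),col in zip(cs,[(0,0,255),(0,255,0),(255,0,0),(0,255,255)]):
        cv2.polylines(im,[((circ(c,x,y,z,r)-[u0,v0]+.5)*s).astype(np.int32)],1,col,1)
    cv2.imwrite(name,im)
E
python3 - <<'E'
from h import *
c=cam("wrist")
p=ray(c,[(259.5,170)],6)[0];s=ray(c,[(262,177),(260,117)],51);print(p,s,np.arctan2(*(s[1]-s[0])[::-1]),np.linalg.norm(s[1]-s[0]))
over(c,[(*p,6,44),(*s[0],51,18)],(190,100,340,220),"pics/w1c.png",5)
E
```

```text
[652.11737033 240.95344011] [[654.45179277 241.88628827]
 [647.0448061  302.57478355]] 1.6922449419706063 61.13883308315212
```

View pics/w1c.png

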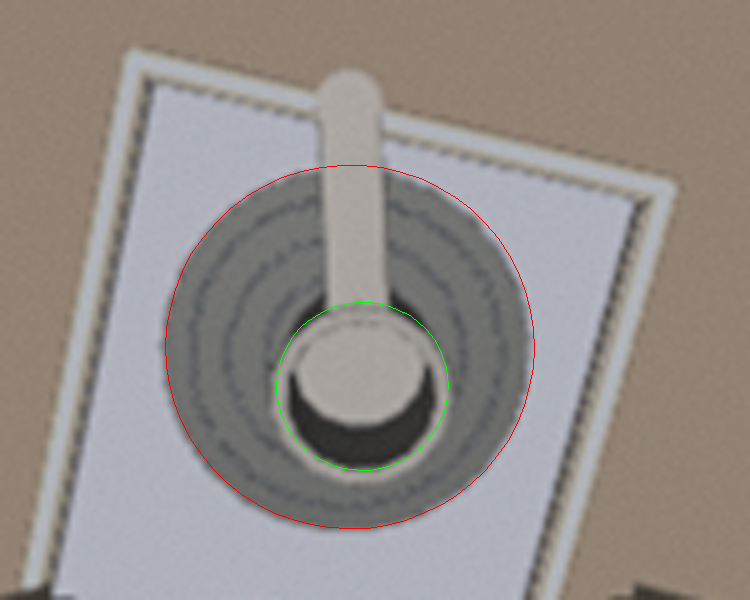

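```bash
python3 -m crank '[[0,0.0027,0.05,0,0,0],[0,0,0.05,0,0,0],[0,0,0.05,0,0,0],[0,0,0.02,0,0,0],[0,0,0.014,0,0,0]]'
python3 -m crank '[[0,0,0,0,0,0],[0,0,0,0,0,0]]'
python3 -m crank '[[0,0,0,0,0,0],[0,0,0,0,0,0],[0,0,0,0,0,0],[0,0,0,0,0,0],[0,0,0,0,0,0]]' 0
python3 -m crank '[[0,0,0,0,0,0],[0,0,0,0,0,0],[0,0,0,0,0,0]]'
```

```text
time: 3.35
tool_pos: [654.9, 240.7, 17.5]
tcp_rot: [3.14, -0.0, 1.657]
contact_force: [-0.2, 0.7, 0.4]
grip_width: 59.8
finger_force: 0.0
time: 3.6
tool_pos: [655.8, 240.2, 18.8]
tcp_rot: [3.138, -0.001, 1.656]
contact_force: [-0.0, -0.4, 0.3]
grip_width: 59.4
finger_force: 0.0
time: 4.22
tool_pos: [654.8, 239.8, 17.1]
tcp_rot: [3.141, -0.0, 1.656]
contact_force: [0.2, -0.2, 2.7]
grip_width: 34.4
finger_force: 30.0
time: 4.6
tool_pos: [654.8, 239.8, 17.1]
tcp_rot: [3.141, -0.0, 1.656]
contact_force: [-1.1, -0.3, 4.8]
grip_width: 34.2
finger_force: 30.0
```

```bash
python3 -m crank '[[0,0,-0.02,0,0,0],[0,0,-0.05,0,0,0],[0,0,-0.05,0,0,0],[0,0,-0.055,0,0,0],[0,0,0,0,0,0]]'
python3 -m crank '[[-0.03,-0.0035,0,0,0,0],[-0.0556,-0.0069,0,0,0,0],[-0.0556,-0.0069,0,0,0,0],[-0.0556,-0.0069,0,0,0,0],[-0.0556,-0.0069,0,0,0,0]]'
python3 -m crank '[[-0.0556,-0.0069,0,0,0,0],[-0.0256,-0.0034,0,0,0,0],[0,0,0,0,0,0],[0,0,0,0,0,0]]'
python3 - <<'E'
from h import *
c=cam("wrist");go(642,-96,18.5)
over(c,[(642,-96,6,44)],(130,80,400,230),"pics/w2.png",2.9)
E
```

```text
time: 5.22
tool_pos: [656.9, 240.6, 198.9]
tcp_rot: [3.13, -0.002, 1.656]
contact_force: [-0.7, -0.4, -1.0]
grip_width: 34.8
finger_force: 30.0
time: 5.85
tool_pos: [644.2, -15.9, 191.0]
tcp_rot: [-3.14, -0.001, 1.656]
contact_force: [-0.2, -0.4, 0.2]
grip_width: 34.4
finger_force: 30.0
time: 6.35
tool_pos: [641.3, -95.2, 191.3]
tcp_rot: [-3.141, -0.001, 1.656]
contact_force: [0.7, 0.2, -0.8]
grip_width: 34.6
finger_force: 30.0
shift(after turn) mm [ -1.3   0.4 172.9] at [641.5 -94.8 191.4] [-3.141e+00 -1.000e-03  1.657e+00] 6.4
```

View pics/w2.png

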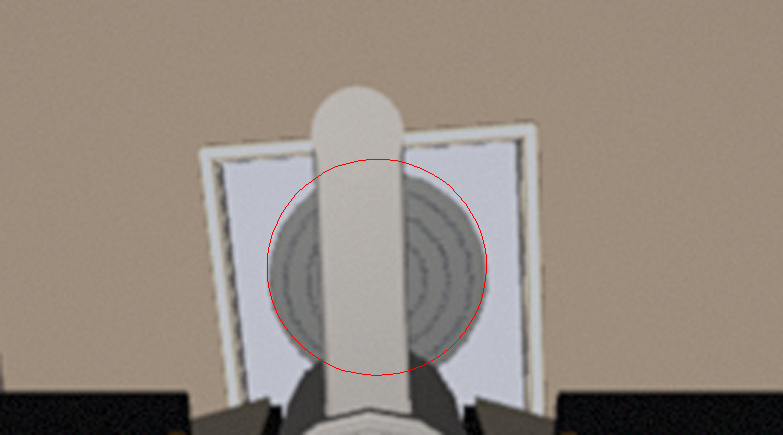

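```bash
python3 -m crank '[[-0.0065,0,0.05,0,0,0],[0,0,0.05,0,0,0],[0,0,0.045,0,0,0],[0,0,0.02,0,0,0],[0,0,0.006,0,0,0]]'
python3 -m crank '[[0,0,0,0,0,0],[0,0,0,0,0,0],[0,0,0.002,0,0,0],[0,0,0,0,0,0]]'
```

```text
time: 7.02
tool_pos: [641.4, -100.8, 19.1]
tcp_rot: [-3.139, -0.001, 1.657]
contact_force: [-0.3, -0.7, 0.6]
grip_width: 34.6
finger_force: 30.0
time: 7.52
tool_pos: [642.3, -102.6, 19.1]
tcp_rot: [3.141, 0.0, 1.656]
contact_force: [0.3, -0.3, -0.5]
grip_width: 34.3
finger_force: 30.0
```

```bash
python3 -m crank '[[0,0,0.0015,0,0,0],[0,0,0,0,0,0]]'; python3 -m crank '[[0,0,0,0,0,0],[0,0,0,0,0,0],[0,0,0,0,0,0],[0,0,0,0,0,0]]' 65
python3 -m crank '[[0,0,-0.02,0,0,0],[0,0,-0.05,0,0,0],[0,0,-0.05,0,0,0],[0,0,-0.05,0,0,0],[0,0,0,0,0,0]]'
python3 - <<'E'
from h import *
c=cam("wrist");go(642,-102,200)
p=(642.5,-102,6,44);over(c,[p,(642,-101,51,18)],(190,100,340,220),"pics/w3.png",5)
E
```

```text
time: 7.78
tool_pos: [642.1, -102.6, 17.1]
tcp_rot: [-3.142, -0.0, 1.656]
contact_force: [-0.0, -1.1, -1.0]
grip_width: 34.7
finger_force: 30.0
time: 8.28
tool_pos: [642.2, -102.6, 17.3]
tcp_rot: [3.141, -0.0, 1.656]
contact_force: [0.1, 0.3, -0.5]
grip_width: 59.6
finger_force: 0.0
time: 8.9
tool_pos: [644.4, -103.2, 192.5]
tcp_rot: [3.132, 0.003, 1.656]
contact_force: [1.0, 0.3, -0.1]
grip_width: 59.8
finger_force: 0.0
shift(after turn) mm [  0.9  -1.  -10.6] at [ 643.  -102.8  189.4] [3.137e+00 1.000e-03 1.656e+00] 8.95
```

View pics/w3.png

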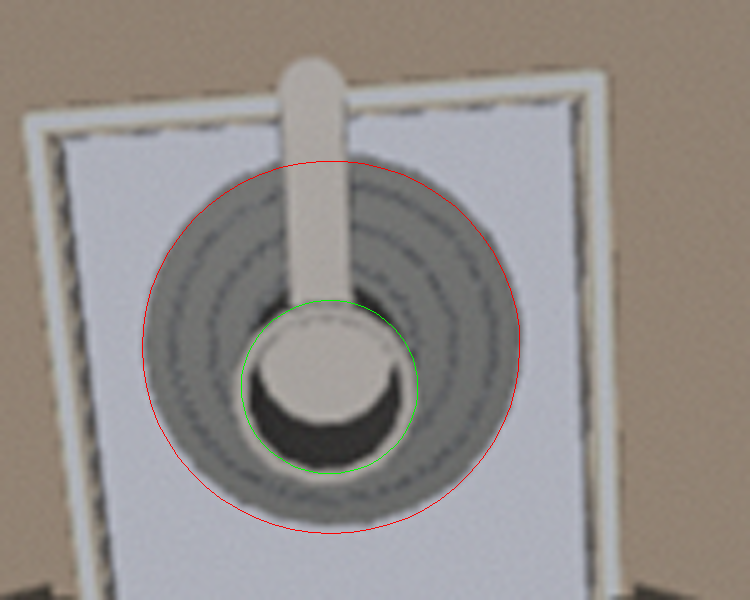

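```bash
python3 -m crank '[[-0.013,-0.056,-0.005,0,0,0],[-0.013,-0.056,-0.005,0,0,0],[-0.013,-0.056,0,0,0,0],[-0.013,-0.056,0,0,0,0],[0,0,0,0,0,0]]' 85
python3 -m crank '[[0,0,0,0,0,0],[0,0,0,0,0,0]]'
python3 - <<'E'
from h import *
c=cam("wrist");go(424,-174,200)
over(c,[(429,-172,6,44),(424,-174,72,30)],(160,90,360,240),"pics/w4.png",4)
E
```

```text
time: 9.57
tool_pos: [419.5, -173.3, 195.9]
tcp_rot: [-3.138, -0.002, 1.652]
contact_force: [0.4, -0.9, 0.0]
grip_width: 78.1
finger_force: 0.0
time: 9.82
tool_pos: [424.2, -173.1, 196.7]
tcp_rot: [-3.141, -0.0, 1.656]
contact_force: [0.2, -0.1, -0.7]
grip_width: 78.0
finger_force: 0.0
shift(after turn) mm [-0.9 -0.3 -3.3] at [ 424.2 -173.1  196.7] [-3.141e+00 -1.000e-03  1.657e+00] 9.875
```

View pics/w4.png

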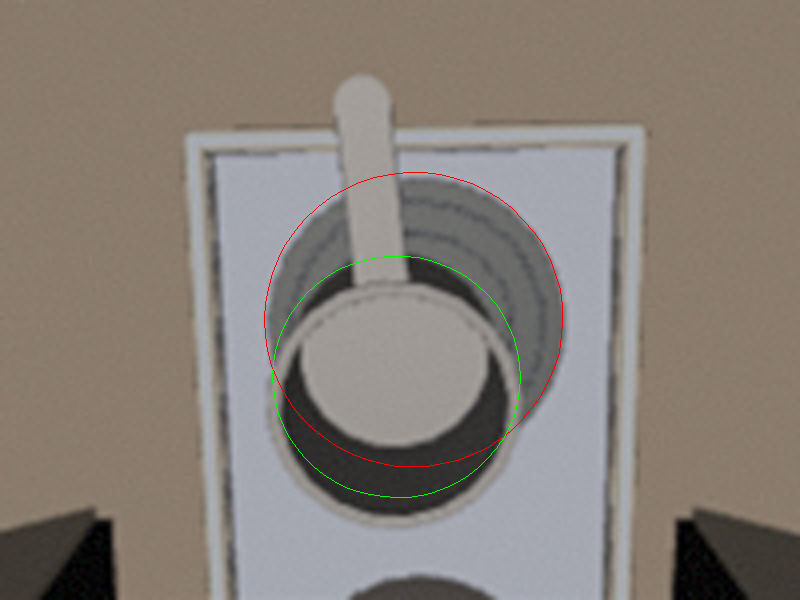

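```bash
python3 -m crank '[[-0.0074,-0.0008,0.04,0,0,0],[0,0,0.05,0,0,0],[0,0,0.045,0,0,0],[0,0,0.022,0,0,0],[0,0,0.009,0,0,0]]'
python3 -m crank '[[0,0,0,0,0,0],[0,0,0,0,0,0]]'
python3 -m crank '[[0,0,0,0,0,0],[0,0,0,0,0,0],[0,0,0,0,0,0],[0,0,0,0,0,0],[0,0,0,0,0,0]]' 0
python3 -m crank '[[0,0,-0.02,0,0,0],[0,0,-0.05,0,0,0],[0,0,-0.05,0,0,0],[0,0,-0.055,0,0,0],[0,0,0,0,0,0]]'
python3 - <<'E'
from h import *
go(652,241,205,1.356)
E
```

```text
time: 10.5
tool_pos: [423.2, -180.1, 29.6]
tcp_rot: [-3.14, -0.002, 1.657]
contact_force: [0.8, 0.2, 0.9]
grip_width: 78.2
finger_force: 0.0
time: 10.75
tool_pos: [424.0, -181.1, 32.1]
tcp_rot: [3.14, 0.001, 1.656]
contact_force: [-0.8, 0.0, -0.4]
grip_width: 78.1
finger_force: 0.0
time: 11.38
tool_pos: [423.7, -181.0, 31.8]
tcp_rot: [3.14, 0.001, 1.655]
contact_force: [-0.7, 1.1, 6.3]
grip_width: 60.5
finger_force: 30.0
time: 12.0
tool_pos: [424.9, -181.9, 209.9]
tcp_rot: [3.135, 0.005, 1.656]
contact_force: [0.7, 0.1, -1.7]
grip_width: 60.3
finger_force: 30.0
turn 0.3
shift(after turn) mm [461.6 131.7   4.9] at [ 424.9 -181.9  209.9] [3.135 0.005 1.656] 12.0
```

```bash
python3 -m crank '[[0,0,0,0,0,0.15],[0,0,0,0,0,0.15],[0.03,0.0085,0,0,0,0],[0.0577,0.0165,0,0,0,0],[0.0577,0.0165,0,0,0,0]]'
python3 -m crank '[[0.0577,0.0165,0,0,0,0],[0.0577,0.0165,0,0,0,0],[0.0577,0.0165,0,0,0,0],[0.0577,0.0165,0,0,0,0],[0.0577,0.0165,0,0,0,0]]'
python3 -m crank '[[0.028,0.008,0,0,0,0],[0,0,0,0,0,0],[0,0,0,0,0,0]]'
python3 - <<'E'
from h import *
c=cam("wrist");go(652,241,33,1.356)
over(c,[(652,241,6,44)],(130,80,400,230),"pics/w5.png",2.9)
E
```

```text
time: 12.62
tool_pos: [494.6, -46.3, 204.6]
tcp_rot: [-3.139, -0.0, 1.354]
contact_force: [0.4, -0.9, 0.3]
grip_width: 60.3
finger_force: 30.0
time: 13.25
tool_pos: [637.0, 218.2, 203.8]
tcp_rot: [-3.139, 0.002, 1.356]
contact_force: [0.4, -0.8, -0.7]
grip_width: 60.1
finger_force: 30.0
time: 13.62
tool_pos: [650.1, 241.4, 204.5]
tcp_rot: [-3.139, 0.002, 1.355]
contact_force: [-0.1, -0.4, -1.7]
grip_width: 60.4
finger_force: 30.0
turn -0.001
shift(after turn) mm [  0.3   1.8 172.2] at [650.2 241.1 205.2] [-3.140e+00  1.000e-03  1.355e+00] 13.675
```

View pics/w5.png

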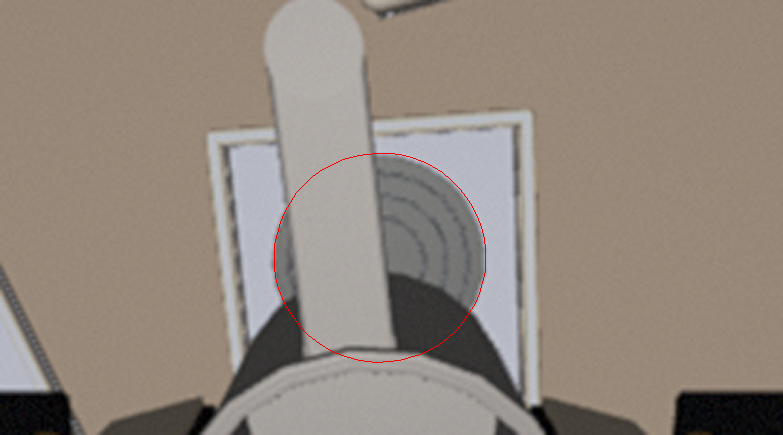

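```bash
python3 - <<'E'
from h import *
c=cam("wrist");o=bot.get_obs();p=ray(c,[(130+375/2.9,80+348/2.9)],o["tool_pos"][2]+40.2)[0]
w=o["tcp_rot"][2];d=p-np.array(o["tool_pos"][:2]);print(d@[np.cos(w),np.sin(w)]-30,d@[np.sin(w),-np.cos(w)]);go(651.8,241,33,1.356)
E
```

```text
0.9225173503278015 -0.24067328523628334
turn -0.002
shift(after turn) mm [  0.4   1.3 172.8] at [650.4 240.9 205.8] [-3.141e+00  1.000e-03  1.354e+00] 13.725
```

```bash
python3 -m crank '[[-0.0005,0.0013,0.05,0,0,0],[0,0,0.05,0,0,0],[0,0,0.045,0,0,0],[0,0,0.02,0,0,0],[0,0,0.005,0,0,0]]'
python3 -m crank '[[0,0,0,0,0,0],[0,0,0,0,0,0],[0,0,0.002,0,0,0],[0,0,0,0,0,0]]'
```

```text
time: 14.35
tool_pos: [651.9, 240.8, 35.9]
tcp_rot: [-3.141, 0.0, 1.355]
contact_force: [-0.1, 0.2, -0.2]
grip_width: 60.0
finger_force: 30.0
time: 14.85
tool_pos: [652.0, 241.5, 34.6]
tcp_rot: [3.141, -0.0, 1.356]
contact_force: [-0.5, 0.9, -2.3]
grip_width: 60.0
finger_force: 30.0
```

```bash
python3 -m crank '[[0,0,0.0015,0,0,0],[0,0,0,0,0,0],[0,0,0,0,0,0]]';python3 -m crank '[[0,0,0.001,0,0,0],[0,0,0,0,0,0],[0,0,0,0,0,0]]'
```

```text
time: 15.22
tool_pos: [652.0, 241.5, 32.7]
tcp_rot: [-3.142, -0.0, 1.356]
contact_force: [0.0, -0.9, -1.8]
grip_width: 60.4
finger_force: 30.0
time: 15.6
tool_pos: [652.1, 241.5, 31.9]
tcp_rot: [3.141, -0.0, 1.356]
contact_force: [0.5, 0.1, -0.0]
grip_width: 60.1
finger_force: 30.0
```

```bash
python3 -m crank '[[0,0,0,0,0,0],[0,0,0,0,0,0],[0,0,0,0,0,0],[0,0,0,0,0,0]]' 85
python3 -m crank '[[0,0,-0.02,0,0,0],[0,0,-0.05,0,0,0],[0,0,-0.05,0,0,0],[0,0,-0.05,0,0,0],[0,0,0,0,0,0]]'
python3 -m crank '[[0,0,0,0,0,0],[0,0,0,0,0,0]]'
python3 - <<'E'
from h import *
c=cam("wrist");go(428,284,200,1.656)
over(c,[(652,241,6,44),(652,241,72,30)],(160,90,360,240),"pics/w6.png",4)
E
```

```text
time: 16.1
tool_pos: [652.0, 241.5, 31.8]
tcp_rot: [3.142, -0.0, 1.356]
contact_force: [0.6, 0.1, -0.4]
grip_width: 77.9
finger_force: 0.0
time: 16.73
tool_pos: [654.3, 242.1, 209.3]
tcp_rot: [3.131, -0.006, 1.356]
contact_force: [-0.4, 0.3, -0.8]
grip_width: 78.0
finger_force: 0.0
time: 16.98
tool_pos: [651.2, 241.3, 200.3]
tcp_rot: [-3.139, 0.001, 1.356]
contact_force: [0.2, -0.8, 0.2]
grip_width: 78.2
finger_force: 0.0
turn -0.3
shift(after turn) mm [ 6.160e+01 -2.189e+02  2.000e-01] at [651.3 241.3 200.2] [-3.139e+00  1.000e-03  1.356e+00] 17.025
```

View pics/w6.png

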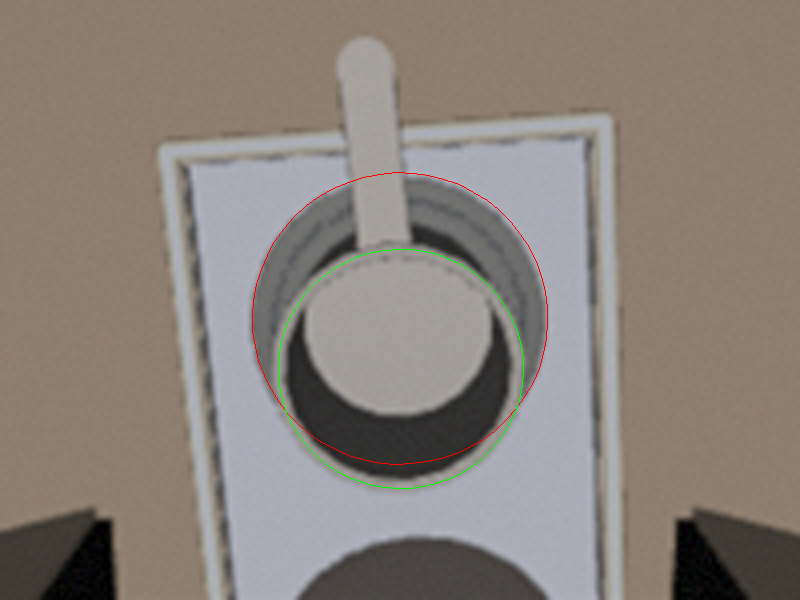

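```bash
python3 -m crank '[[0,0,0,0,0,-0.15],[0,0,0,0,0,-0.15],[0.0154,-0.0547,0,0,0,0],[0.0154,-0.0547,0,0,0,0],[0.0154,-0.0547,0,0,0,0]]' 75
python3 -m crank '[[0.0154,-0.0547,0,0,0,0],[0,0,0,0,0,0],[0,0,0,0,0,0]]'
python3 - <<'E'
from h import *
c=cam("wrist");go(428,284,200)
over(c,[(430,286,6,44),(425,286,61,23.5)],(160,90,360,240),"pics/w7.png",4)
E
```

```text
time: 17.65
tool_pos: [482.4, 273.6, 200.6]
tcp_rot: [-3.14, 0.0, 1.655]
contact_force: [0.6, 0.5, 0.4]
grip_width: 68.5
finger_force: 0.0
time: 18.02
tool_pos: [429.4, 284.4, 201.7]
tcp_rot: [3.141, 0.0, 1.656]
contact_force: [-0.7, 0.3, -0.3]
grip_width: 68.9
finger_force: 0.0
shift(after turn) mm [-0.1 -1.9  1.6] at [429.9 284.3 201.6] [3.141 0.    1.655] 18.075
```

View pics/w7.png

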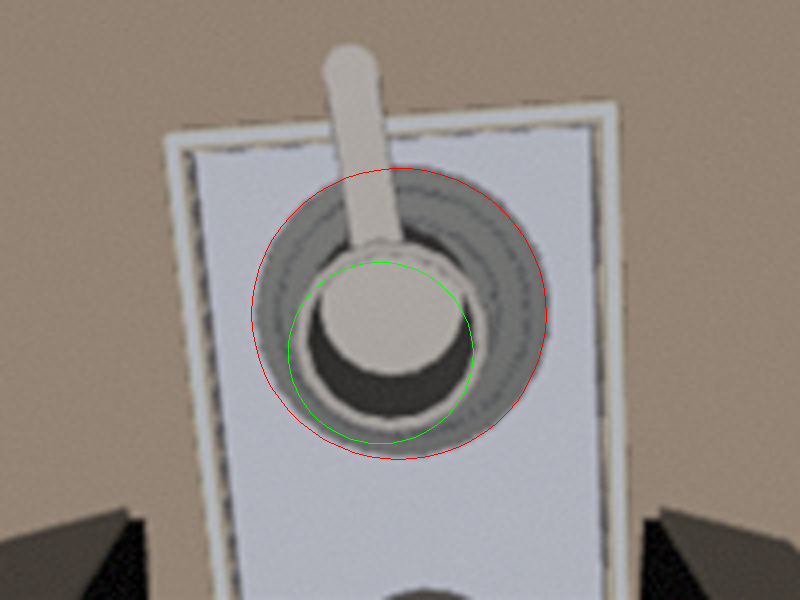

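```bash
python3 -m crank '[[0.0065,-0.0018,0.05,0,0,0],[0,0,0.05,0,0,0],[0,0,0.045,0,0,0],[0,0,0.022,0,0,0],[0,0,0.01,0,0,0]]'
python3 -m crank '[[0,0,0,0,0,0],[0,0,0,0,0,0]]'
python3 -m crank '[[0,0,0,0,0,0],[0,0,0,0,0,0],[0,0,0,0,0,0],[0,0,0,0,0,0],[0,0,0,0,0,0]]' 0
python3 -m crank '[[0,0,0,0,0,0]]'
python3 -m crank '[[0,0,-0.02,0,0,0],[0,0,-0.05,0,0,0],[0,0,-0.05,0,0,0],[0,0,-0.055,0,0,0],[0,0,0,0,0,0.11]]'
python3 - <<'E'
from h import *
go(429.5,-173,200,1.546)
E
```

```text
time: 18.7
tool_pos: [427.0, 290.0, 22.8]
tcp_rot: [-3.139, 0.001, 1.654]
contact_force: [0.4, -0.5, -0.3]
grip_width: 68.7
finger_force: 0.0
time: 18.95
tool_pos: [427.4, 290.9, 25.6]
tcp_rot: [3.14, -0.001, 1.655]
contact_force: [-0.1, -0.4, 0.0]
grip_width: 69.2
finger_force: 0.0
time: 19.58
tool_pos: [426.8, 290.9, 25.3]
tcp_rot: [3.141, -0.001, 1.656]
contact_force: [0.1, -0.2, 6.1]
grip_width: 46.3
finger_force: 30.0
time: 19.7
tool_pos: [426.8, 290.9, 25.2]
tcp_rot: [3.141, -0.0, 1.656]
contact_force: [-0.1, -0.1, 6.2]
grip_width: 46.8
finger_force: 30.0
time: 20.32
tool_pos: [428.2, 291.6, 204.0]
tcp_rot: [3.134, -0.004, 1.543]
contact_force: [0.4, -0.5, -0.6]
grip_width: 46.9
finger_force: 30.0
turn -0.003
shift(after turn) mm [-464.5   12.8    4. ] at [428.2 291.6 204. ] [ 3.134 -0.004  1.543] 20.325
```

```bash
python3 -m crank '[[-0.032,0,0,0,0,0],[-0.058,0.0016,0,0,0,0],[-0.058,0.0016,0,0,0,0],[-0.058,0.0016,0,0,0,0],[-0.058,0.0016,0,0,0,0]]'
python3 -m crank '[[-0.058,0.0016,0,0,0,0],[-0.058,0.0016,0,0,0,0],[-0.058,0.0016,0,0,0,0],[-0.0265,0.0016,0,0,0,0],[0,0,0,0,0,0]]'
python3 -m crank '[[0,0,0,0,0,0],[0,0,0,0,0,0]]'
python3 - <<'E'
from h import *
c=cam("wrist");go(429.3,-173.3,25.2)
over(c,[(429.3,-173.3,6,44)],(130,80,400,230),"pics/w8.png",2.9)
E
```

```text
time: 20.95
tool_pos: [425.6, 24.9, 199.5]
tcp_rot: [-3.141, -0.0, 1.546]
contact_force: [0.6, -0.3, -0.8]
grip_width: 46.2
finger_force: 30.0
time: 21.58
tool_pos: [427.1, -175.4, 199.1]
tcp_rot: [-3.141, -0.001, 1.542]
contact_force: [-0.1, 0.5, -1.5]
grip_width: 46.4
finger_force: 30.0
time: 21.82
tool_pos: [427.4, -172.7, 199.7]
tcp_rot: [-3.141, -0.001, 1.547]
contact_force: [-0.2, -0.3, -1.0]
grip_width: 46.8
finger_force: 30.0
shift(after turn) mm [ -0.4   1.8 174.5] at [ 427.5 -172.9  199.7] [-3.142 -0.     1.547] 21.875
```

View pics/w8.png

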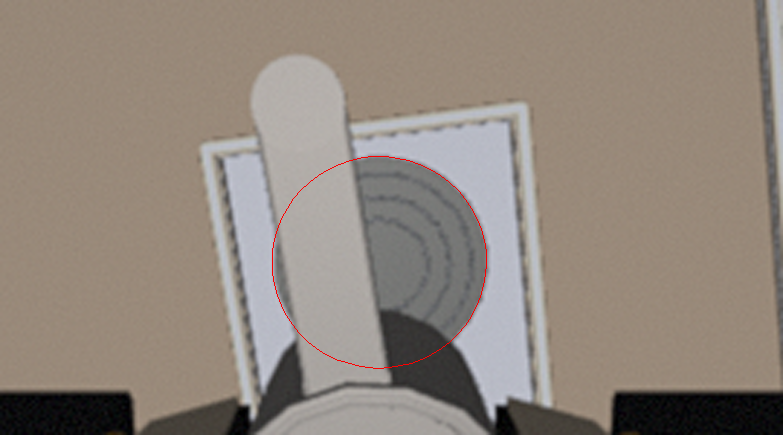

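```bash
python3 - <<'E'
from h import *
c=cam("wrist");o=bot.get_obs();p=ray(c,[(130+372/2.9,80+383/2.9)],o["tool_pos"][2]+35.8)[0]
w=o["tcp_rot"][2];d=p-np.array(o["tool_pos"][:2]);print(d@[np.cos(w),np.sin(w)]-23.5,d@[np.sin(w),-np.cos(w)]);go(429.5,-173.3,25.2)
E
python3 -m crank '[[-0.0004,0.002,0.05,0,0,0],[0,0,0.05,0,0,0],[0,0,0.045,0,0,0],[0,0,0.02,0,0,0],[0,0,0.006,0,0,0]]'
python3 -m crank '[[0,0,0,0,0,0],[0,0,0,0,0,0],[0,0,0,0,0,0],[0,0,0,0,0,0]]'
```

```text
0.7071361711140582 -0.7273313287360357
shift(after turn) mm [ -0.3   1.9 174.6] at [ 427.6 -173.   199.8] [ 3.142 -0.     1.547] 21.925
time: 22.55
tool_pos: [429.0, -173.6, 27.7]
tcp_rot: [-3.14, -0.001, 1.547]
contact_force: [0.2, -0.2, -0.3]
grip_width: 46.6
finger_force: 30.0
time: 23.05
tool_pos: [429.7, -174.6, 29.2]
tcp_rot: [3.141, 0.0, 1.546]
contact_force: [-0.6, 0.1, -0.4]
grip_width: 46.4
finger_force: 30.0
```

```bash
python3 -m crank '[[0,0,0.003,0,0,0],[0,0,0.0007,0,0,0],[0,0,0,0,0,0],[0,0,0,0,0,0]]'
python3 -m crank '[[0,0,0,0,0,0],[0,0,0,0,0,0],[0,0,0,0,0,0],[0,0,0,0,0,0]]' 75
python3 -m crank '[[0,0,-0.02,0,0,0],[0,0,-0.05,0,0,0],[0,0,-0.05,0,0,0],[0,0,-0.05,0,0,0],[0,0,0,0,0,0]]'
python3 -m crank '[[0,0,0,0,0,0],[0,0,0,0,0,0]]'
python3 - <<'E'
from h import *
c=cam("wrist");go(641.4,-102.5,195,1.656)
over(c,[(429.3,-173.3,6,44),(429.5,-173.5,61,23.5)],(160,90,360,240),"pics/w9.png",4)
E
```

```text
time: 23.55
tool_pos: [429.5, -174.5, 25.2]
tcp_rot: [3.141, 0.0, 1.546]
contact_force: [-1.3, 0.2, 5.1]
grip_width: 46.8
finger_force: 30.0
time: 24.05
tool_pos: [429.5, -174.4, 24.9]
tcp_rot: [-3.142, -0.0, 1.546]
contact_force: [0.1, -0.2, 0.2]
grip_width: 68.7
finger_force: 0.0
time: 24.68
tool_pos: [431.3, -175.5, 198.6]
tcp_rot: [3.134, 0.004, 1.546]
contact_force: [-0.4, -1.7, 0.0]
grip_width: 68.9
finger_force: 0.0
time: 24.92
tool_pos: [428.7, -174.1, 193.5]
tcp_rot: [-3.139, -0.002, 1.546]
contact_force: [-0.0, 0.1, 0.1]
grip_width: 68.9
finger_force: 0.0
turn -0.11
shift(after turn) mm [ 53.3 217.9  -1.4] at [ 428.8 -174.1  193.6] [-3.139e+00 -2.000e-03  1.546e+00] 24.975
```

View pics/w9.png

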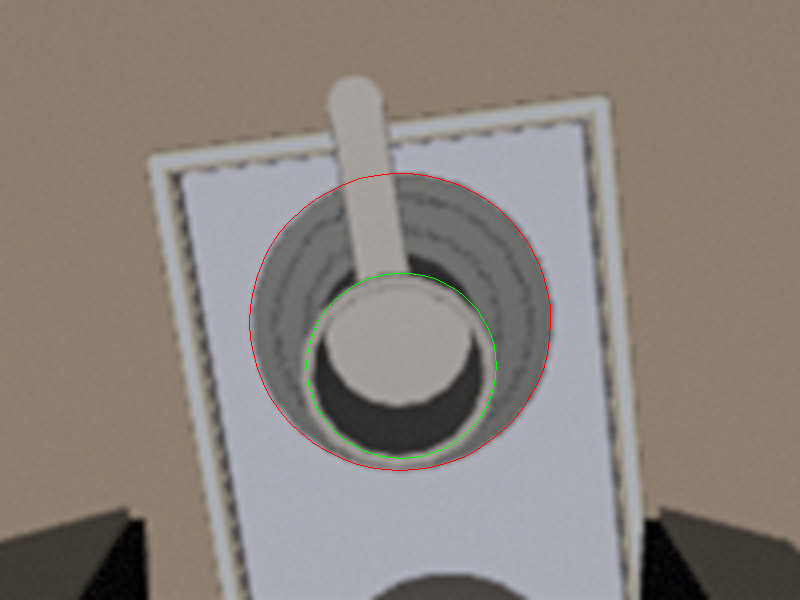

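```bash
python3 -m crank '[[0,0,0,0,0,-0.11],[0.0133,0.0545,0,0,0,0],[0.0133,0.0545,0,0,0,0],[0.0133,0.0545,0,0,0,0],[0.0133,0.0545,0,0,0,0]]' 65
python3 -m crank '[[0,0,0,0,0,0],[0,0,0,0,0,0],[0,0,0,0,0,0]]'
python3 - <<'E'
from h import *
c=cam("wrist");go(642.2,-102.6,17.5)
over(c,[(642.5,-100.5,6,44),(641.8,-102.6,51,18)],(190,100,340,220),"pics/w10.png",5)
E
```

```text
time: 25.6
tool_pos: [643.5, -102.2, 193.5]
tcp_rot: [-3.14, -0.001, 1.656]
contact_force: [-0.1, -1.2, 0.1]
grip_width: 60.1
finger_force: 0.0
time: 25.98
tool_pos: [641.2, -103.6, 195.0]
tcp_rot: [-3.141, -0.0, 1.655]
contact_force: [-0.5, 0.2, 0.1]
grip_width: 59.6
finger_force: 0.0
shift(after turn) mm [  0.9   1.  177.9] at [ 641.3 -103.6  195.4] [-3.141 -0.     1.655] 26.025
```

View pics/w10.png

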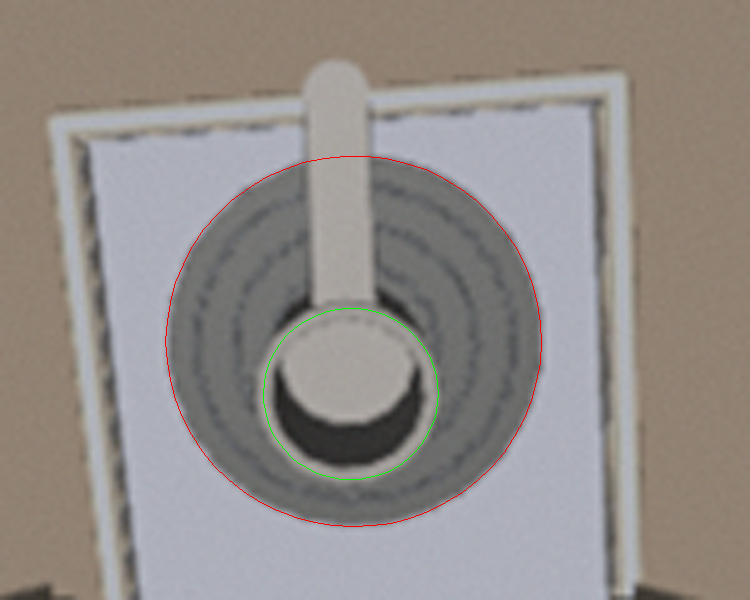

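```bash
python3 -m crank '[[0.0012,0.0004,0.05,0,0,0],[0,0,0.05,0,0,0],[0,0,0.045,0,0,0],[0,0,0.022,0,0,0],[0,0,0.01,0,0,0]]'
python3 -m crank '[[0,0,0,0,0,0],[0,0,0,0,0,0]]'
python3 -m crank '[[0,0,0,0,0,0],[0,0,0,0,0,0],[0,0,0,0,0,0],[0,0,0,0,0,0],[0,0,0,0,0,0]]' 0
python3 -m crank '[[0,0,0,0,0,0]]'
python3 -m crank '[[0,0,-0.02,0,0,0],[0,0,-0.05,0,0,0],[0,0,-0.05,0,0,0],[0,0,-0.055,0,0,0],[0,0,0,0,0,0]]'
python3 - <<'E'
from h import *
go(430.5,286.7,195)
E
```

```text
time: 26.65
tool_pos: [641.5, -102.2, 17.2]
tcp_rot: [-3.14, -0.001, 1.655]
contact_force: [-0.3, -0.7, -0.1]
grip_width: 59.1
finger_force: 0.0
time: 26.9
tool_pos: [643.3, -102.2, 19.6]
tcp_rot: [3.139, 0.001, 1.655]
contact_force: [0.8, -0.4, 0.4]
grip_width: 59.5
finger_force: 0.0
time: 27.52
tool_pos: [642.6, -101.8, 18.3]
tcp_rot: [3.141, 0.0, 1.656]
contact_force: [-1.1, 1.2, 3.7]
grip_width: 34.5
finger_force: 30.0
time: 27.65
tool_pos: [642.6, -101.7, 18.3]
tcp_rot: [3.141, 0.0, 1.656]
contact_force: [-0.7, -0.3, 3.9]
grip_width: 34.5
finger_force: 30.0
time: 28.28
tool_pos: [644.8, -102.4, 198.3]
tcp_rot: [3.132, 0.003, 1.656]
contact_force: [0.3, -0.6, -0.3]
grip_width: 34.3
finger_force: 30.0
shift(after turn) mm [ 405.8 -180.6    3.3] at [ 644.8 -102.4  198.3] [3.132e+00 3.000e-03 1.656e+00] 28.275
```

```bash
python3 -m crank '[[0.0253,-0.0113,0,0,0,0],[0.0507,-0.0226,0,0,0,0],[0.0507,-0.0226,0,0,0,0],[0.0507,-0.0226,0,0,0,0],[0.0507,-0.0226,0,0,0,0]]'
python3 -m crank '[[0.0507,-0.0226,0,0,0,0],[0.0507,-0.0226,0,0,0,0],[0.0507,-0.0226,0,0,0,0],[0.0253,-0.0113,0,0,0,0],[0,0,0,0,0,0]]'
python3 -m crank '[[0,0,0,0,0,0],[0,0,0,0,0,0],[0,0,0,0,0,0]]'
python3 - <<'E'
from h import *
go(430.5,286.7,18.3)
E
```

```text
time: 28.9
tool_pos: [520.1, 118.2, 191.6]
tcp_rot: [-3.139, -0.0, 1.655]
contact_force: [-0.1, -0.3, -0.3]
grip_width: 34.5
finger_force: 30.0
time: 29.52
tool_pos: [426.4, 288.1, 191.8]
tcp_rot: [-3.139, 0.001, 1.659]
contact_force: [0.1, 0.5, -1.3]
grip_width: 34.2
finger_force: 30.0
time: 29.9
tool_pos: [428.5, 286.1, 192.9]
tcp_rot: [-3.141, 0.0, 1.654]
contact_force: [0.1, 0.5, -0.5]
grip_width: 34.0
finger_force: 30.0
shift(after turn) mm [  0.4   2.1 174.6] at [428.5 286.1 192.9] [-3.141  0.     1.654] 29.9
```

```bash
python3 -m crank '[[0.0008,0.0018,0.05,0,0,0],[0,0,0.05,0,0,0],[0,0,0.045,0,0,0],[0,0,0.02,0,0,0],[0,0,0.006,0,0,0]]'
python3 -m crank '[[0,0,0,0,0,0],[0,0,0,0,0,0],[0,0,0,0,0,0],[0,0,0,0,0,0]]'
```

```text
time: 30.52
tool_pos: [429.3, 287.2, 20.8]
tcp_rot: [-3.139, 0.001, 1.655]
contact_force: [0.3, -0.3, 0.3]
grip_width: 34.4
finger_force: 30.0
time: 31.02
tool_pos: [430.0, 288.1, 22.6]
tcp_rot: [3.141, -0.0, 1.656]
contact_force: [-0.3, -0.2, -1.5]
grip_width: 34.1
finger_force: 30.0
```

```bash
python3 -m crank '[[-0.0006,0.0004,0.003,0,0,0],[0,0,0.0006,0,0,0],[0,0,0,0,0,0],[0,0,0,0,0,0]]'
```

```text
time: 31.52
tool_pos: [430.2, 287.4, 18.4]
tcp_rot: [3.142, -0.0, 1.656]
contact_force: [-0.1, -1.3, -1.6]
grip_width: 34.5
finger_force: 30.0
```

```bash
python3 -m crank '[[0,0,0.0004,0,0,0],[0,0,0,0,0,0]]';python3 -m crank '[[0,0,0,0,0,0],[0,0,0,0,0,0],[0,0,0,0,0,0],[0,0,0,0,0,0]]' 65
python3 -m crank '[[0,0,-0.02,0,0,0],[0,0,-0.05,0,0,0],[0,0,-0.05,0,0,0],[0,0,-0.06,0,0,0],[0,0,0,0,0,0]]'
python3 -m crank '[[0,0,0,0,0,0],[0,0,0,0,0,0]]'
python3 - <<'E'
from h import *
c=cam("wrist");im=c["color"];cv2.imwrite("pics/w11.png",im);go(430,287,200)
g=cv2.cvtColor(im,cv2.COLOR_BGR2GRAY);b=im.astype(int)
# pad mask: mid grey, neutral
roi=np.zeros_like(g);cv2.circle(roi,tuple(proj(c,[430.5,286.7,6])[0].astype(int)),44,255,-1)
m=((abs(b[...,2]-b[...,0])<14)&(g>75)&(g<135)).astype(np.uint8)*255&roi
m=cv2.morphologyEx(m,cv2.MORPH_CLOSE,np.ones((5,5)))
k=max(cv2.findContours(m,0,1)[0],key=cv2.contourArea);(x,y),r=cv2.minEnclosingCircle(cv2.convexHull(k));print("pad",ray(c,[(x,y)],6),r)
# rim: bright/dark region inside: dark inner wall crescent + bright floor
p=proj(c,[430.5,286.7,51])[0];print("rim predicted px",p,"r px",np.ptp(circ(c,430.5,286.7,51,18),0)/2)
u,v=p.round().astype(int);print("row",g[v,u-26:u+27]);print("col",g[v-26:v+30,u])
E
```

```text
time: 31.78
tool_pos: [430.2, 287.4, 18.3]
tcp_rot: [3.141, -0.0, 1.656]
contact_force: [-1.2, -0.2, 2.6]
grip_width: 34.4
finger_force: 30.0
time: 32.28
tool_pos: [430.2, 287.3, 17.9]
tcp_rot: [-3.142, -0.0, 1.656]
contact_force: [0.2, -0.4, 0.9]
grip_width: 60.0
finger_force: 0.0
time: 32.9
tool_pos: [432.5, 288.5, 202.8]
tcp_rot: [3.132, -0.004, 1.656]
contact_force: [-0.2, 0.2, -1.1]
grip_width: 59.9
finger_force: 0.0
time: 33.15
tool_pos: [429.3, 286.9, 196.3]
tcp_rot: [-3.138, 0.001, 1.656]
contact_force: [0.5, 0.0, -0.2]
grip_width: 59.9
finger_force: 0.0
shift(after turn) mm [-0.   0.5 -3.6] at [429.5 287.  196.4] [-3.139e+00  1.000e-03  1.656e+00] 33.2
pad [[431.02505211 288.4346611 ]] 36.98734664916992
rim predicted px [260.43910619 179.27580987] r px [17.40414094 17.02028647]
row [114 117 114 112 106 103 104 130 155 166 131  53  39  54 108 158 173 170
 170 169 169 171 167 169 168 168 169 169 170 169 168 170 169 168 171 170
 143  88  48  46  78 132 161 143 118 113 114 114 106  96 104 112 115]
col [169 168 167 171 170 170 170 160 138 151 164 154 161 168 167 170 169 168
 169 170 166 167 170 170 168 169 169 168 169 168 171 162 112  51  52  52
  52  51  53  44  58 144 168 160 129 112 107 109 104  95 105 107 108 119
 166 186]
```

```bash
python3 - <<'E'
from h import *
a=cv2.imread("pics/scene0.png");c=cam("scene");d=cv2.absdiff(a,c["color"]).max(2)
for n,(u,v) in dict(cup=(390,275),stack=(598,288),spray=(235,450)).items():
    u=int(u*.64);v=int(v*.64);print(n,d[v-15:v+15,u-12:u+12].mean())
print(bot.close_job())
E
```

```text
cup 4.7027777777777775
stack 4.954166666666667
spray 4.5777777777777775
the job is handed in; nothing more can be done
None
```

I moved all three scoops to their own canisters and handed the job in at about 33 s. Each stands upright within about 3 mm of its pad's centre, no scoop touched the bench, and the cups and spray bottle did not move.

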